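Post a used battery into the self-closing collection box

TASK

Get the used block battery that lies on the wooden collection box into the box by pushing only: press the box's long black press plate down with one finger so that the flap is held open, and while it is held open push the battery along its lane with the other finger until it drops through. Never lift the battery or push it onto the shut flap. Then let the flap close by itself, and leave the loose things around as they are.

Things in the scene. Friction and masses are not known exactly. Their poses are not given: they have to be found in the camera images.
- dropbox: Fixed hollow wooden collection box. Its frame: origin on the desk under the shelf's end, x away from the robot at yaw 0, z up. It spans x -105 to +85, y -80 to +80 mm, flat top at z 155, floor at z 8. Lane on the top, for travel in +x: between two rails 8 mm high, 4 thick, inner faces at y -52 and +8. Two bearing blocks (x -88 and +70, y 54 to 70) stand 21 mm above the top.
- lane_end (a point): Centre of the lane at the shelf's end, on the shelf's surface: x 0, y -22, z 155 mm in the box's frame, with the box's axes. The shelf is at x < 0 (left rail and shelf end here; left of it, y 16 to 46, is an open groove under the press plate). Ahead, x 0 to 62, y -52 to +68, is the opening, closed by the steel flap, whose top lies 1 mm below the shelf when shut.
- plate_mid (a point): Mid-top of the black press plate: 28 mm wide (5 mm lip on its lane side), x -96 to +64 mm along the box, hinged with the flap at box y +62, z 169. Flap shut: it slopes up towards the lane at 37 deg, this point at box y +36, 36 mm above the shelf. Fully open: it slopes down towards the lane at 26 deg, point at y +31, 1 mm above the shelf. Press it at about y +35; a finger can slide along it in x and keep it down.
- flap (a joint): Angle of the flap, rad: 0 shut, 1.1 fully down into the box (stop). A damped spring shuts it within about a second when let go. Pressing the plate takes about 3 N at first, 6 N at the end. A fingertip pressing it at y +35, 12 mm above the shelf, opens it about 0.8 rad, 6 mm above it 1.0. From 0.7 rad on the battery falls past the flap.
- battery: Loose used block battery, grey with black ends, two steel snap terminals at its +y end; origin at its centre. 26.5 (x) by 48.5 (y, terminals included) by 17.5 (z) mm, about 46 g, lying flat on the shelf across the lane with its y axis roughly along the box's y; it starts wholly on the shelf.
- eraser: Loose bystander: small eraser 20x48x12 mm lying on the box's top beside the lane, to the right. Origin: centre of its underside.
- rubber_stamp: Loose bystander: wooden stamp with a turned handle, 26x54x69 mm, on the desk to the right of the box. Origin: centre of its underside.
- spectacle_case: Loose bystander: brown case 58x155x34 mm on the desk to the left of the box. Origin: centre of its underside.
There are look-alikes about, which are no part of the job. Leave any purple look-alike of the battery alone.

How it is judged:
On the way, in this order (a step that is already met when the one before it is completed fails the run):
1. a finger holds the flap well open (over 0.6 rad) while the battery still lies on the shelf (value of joint flap above 0.6 rad and contact force between the fingers and dropbox above 0.5 N and x of battery in the frame of dropbox below 0.005 m and z of battery in the frame of dropbox between 0.155 and 0.175 m), for 0.2 s.
2. the battery drops through the opening while the flap is held open (value of joint flap above 0.3 rad and contact force between the fingers and dropbox above 0.3 N and z of battery in the frame of dropbox below 0.135 m).
At the end, for the whole second after the job is handed in: The battery lies at rest inside the box (its centre less than 70 mm above the desk, within the walls) and the flap has closed again (under 0.08 rad) (z of battery in the frame of dropbox below 0.07 m and x of battery in the frame of dropbox between -0.1 and 0.08 m and y of battery in the frame of dropbox between -0.075 and 0.075 m and value of joint flap below 0.08 rad and linear speed of battery below 0.02 m/s); the robot touches nothing.
It fails at once if the battery is lifted (more than 15 mm above where it lies on the shelf) (z of battery in the frame of dropbox above 0.17875 m).
It fails at once if the battery is pushed onto the shut flap (its centre more than 10 mm past the shelf's end, still at the top, with the flap open by less than 0.3 rad) (x of battery in the frame of dropbox above 0.01 m and z of battery in the frame of dropbox above 0.15 m and value of joint flap below 0.3 rad).
It fails at once if a loose bystander (eraser, stamp or spectacle case) is moved more than 30 mm (distance of any of eraser, rubber_stamp, spectacle_case from where it was at the start of the episode above 0.03 m).
It also fails if it takes over 38 s, if anything falls off the work surface, if the arm or the gripper's body presses on something with over 40 N, if the wrist force passes 120 N, or if a joint passes its speed limit or range.

ROBOT

A 6-joint arm with a two-finger parallel gripper is mounted at the origin on the work surface; the furniture and walls round the work are solid. World frame = base frame: x ahead of the robot, y to its left, z up, the work surface at z = 0. Lengths are in m, angles in rad, forces in N, time in s.
With the tool pointing down it reaches from about 0.25 to 0.775 m from the base axis. Payload 4 kg.
Tool frame: the origin (TCP) lies at the very end of the fingers, on their centre line; the grasp point (between the pads) lies behind it (bot.grip_depth is the z of the grasp point in the tool frame, in m); z points along the fingers, y is the line along which they close (so a half turn about z gives the same grasp; the last joint's range is limited). The gripper opens to 94 mm and grips with 3 to 60 N. Pads are 16 mm wide; open, the fingers measure 119 mm over their backs; the gripper's body (75 mm by 177 mm) begins 78 mm behind the grasp point.
Start: joints at [-1.346, 0.087, 1.371, -0, 1.684, -0.103], TCP at [0.177, -0.521, 0.206] pointing down, gripper open.
Joint ranges: [-3.1, 3.1], [-0.76, 2.03], [0.27, 2.55], [-1.08, 4.22], [0.17, 2.65], [-2.57, 2.57]. Speed limits (rad/s): [2.79, 2.79, 3.14, 3.14, 3.14, 3.14].

INTERFACE

Orientations are given as a unit quaternion [x, y, z, w].
In Python, from station import monitor, viewer, workorder, nets, bot gives the robot as it stands.
- The arm moves only by the shell command python3 -m inch 'ROWS'. ROWS is JSON, a list that holds one entry, the list of rows, each a list of 5 numbers: the finger opening in cm, from 0 to 9.4, then the shift along the tool's x, y, z in cm, then the turn about the tool's z in rad. A call has 1 to 12 rows; each row is the pose to reach, as a shift and turn from the pose commanded when the call began, along the tool's axes at that moment; what a row does not reach only later rows make up. A row lasts 1/8 s, in which the tool goes at most 62.5 mm and 10.7 degrees, less where a joint would pass 70% of its speed; a pose out of reach is approached as far as the arm can. A call with a gripper value outside its range is refused whole. The fingers move at their own pace and stop on an object; the grip force is fixed at half the most. Time passes only in rows, so rows that repeat a pose let the fingers close. It gives the time, the measured TCP pose, the force, the opening and the grip force at its end, in the units of the state.
- monitor.get_state(): the state, without advancing time (a new reading comes with each control period).
- viewer.grab_frame(name): name is "scene" or "side" or "wrist"; returns a dict with "image" (384x512x3 uint8, red, green, blue), "intrinsics" (3x3 intrinsics, pixels), "world_to_cam" (4x4, takes a point from world to camera coordinates); the wrist camera has in their place "mount" (4x4, takes a point from camera to tool coordinates, whose origin is the TCP and whose axes are the flange's). Camera axes: x right, y down, z forward; pixel columns grow to the right and rows downward; lengths in m; the calibration is good to about 2 mm. The wrist camera is an equidistant fisheye: a pixel r from the principal point sees the ray r / f radians off the axis. A picture is of the moment at which its call begins: read the wrist's pose just before it. There is no depth.
- workorder.job_done(): hands the job in; it is judged then, once.
Trained networks look in a picture, given as the dict that the camera call returned (one of the last four; its "shot" number tells which), for a name from the list of things; names that differ only in an ending like _2 or _b are one class to them, and where a whole thing is asked for, a point or a joint stands for the part that bears it (a point fixed in the world has none). Each returns a list of dicts, best first, with "confidence" (0 to 1); they miss things now and then, are a little off and sometimes report something else, mostly with a low value. They report only what shows in the picture. A call takes as long as a camera call. They do not tell look-alikes from the thing itself.
- nets.find_in(picture, thing): "box" ([left, top, right, bottom] in pixels, round what is visible of it).
The state is a dict: "time": time; "joint_positions": joint angles; "joint_velocities": joint speeds; "tau": joint torques, N m; "tool_pos": TCP position; "orientation": TCP orientation; "ft_force": force on the tool from outside, world axes, zero at the start; "ft_torque": the same for the moment, N m; "grip_width": opening from 0.0 (shut) to 1.0 (fully open); "gripper_force": force on a finger pad.
Only numpy, scipy, OpenCV 4.12 (cv2) and the standard library are available. Lean on these libraries where they do the work, as an engineer would, in place of code of your own. Each camera call takes 0.05 s, during which the arm holds its last target. There are 200 camera calls.

## Working session

There is one attempt and no reset: what is moved stays moved. The work goes in short steps, Python scripts to look and compute and a shell command to move; the robot and the scene stay as the last step left them, time stands still between calls to the robot, and variables do not carry over. Pictures are saved under pics/ and viewed, at most 10 in all, crops included, and the job is handed in when it is done.

```bash
ls; mkdir -p pics
cat > h.py <<'E'
import numpy as np, cv2
from station import monitor, viewer, workorder, nets, bot
E
python3 - <<'E'
from h import *
s=monitor.get_state(); print(s['time'],s['tool_pos'],s['orientation'],s['grip_width'],bot.grip_depth)
ims=[]
for n in ['scene','side']:
    p=viewer.grab_frame(n); ims.append(p['image'])
    np.savez('pics/'+n+'.npz',i=p['image'],K=p['intrinsics'],T=p['world_to_cam'])
    print(n,p['intrinsics'].round(1).tolist(),p['world_to_cam'].round(4).tolist())
    for t in ['dropbox','plate_mid','flap','battery','eraser','rubber_stamp','spectacle_case']:
        print(t,[(np.round(d['box']).tolist(),round(d['confidence'],2)) for d in nets.find_in(p,t)[:3]])
cv2.imwrite('pics/a.png',cv2.resize(ims[0],(800,600),interpolation=cv2.INTER_CUBIC)[:,:,::-1])
cv2.imwrite('pics/b.png',cv2.resize(ims[1],(800,600),interpolation=cv2.INTER_CUBIC)[:,:,::-1])
E
```

```text
pics
0.0 [ 0.17694597 -0.52016866  0.20428539] [ 9.86599011e-01  1.63159794e-01 -7.29206143e-05 -1.12575355e-03] 0.9997324559425448 -0.0188
scene [[469.4, 0.0, 253.7], [0.0, 469.4, 188.7], [0.0, 0.0, 1.0]] [[-0.8605, -0.5094, -0.0042, 0.4714], [-0.313, 0.5352, -0.7846, 0.374], [0.4019, -0.6738, -0.62, 0.8645], [0.0, 0.0, 0.0, 1.0]]
dropbox [([226.0, 170.0, 324.0, 274.0], 0.63)]
plate_mid [([238.0, 178.0, 309.0, 217.0], 0.64)]
flap [([232.0, 173.0, 311.0, 217.0], 0.89)]
battery [([288.0, 181.0, 300.0, 191.0], 0.69), ([265.0, 171.0, 285.0, 175.0], 0.47)]
eraser []
rubber_stamp []
spectacle_case [([224.0, 262.0, 296.0, 298.0], 0.76)]
side [[360.9, 0.0, 262.5], [0.0, 360.9, 191.7], [0.0, 0.0, 1.0]] [[0.9617, -0.274, 0.0071, -0.61], [-0.1667, -0.6054, -0.7783, 0.1293], [0.2176, 0.7473, -0.6278, 0.8944], [0.0, 0.0, 0.0, 1.0]]
dropbox [([197.0, 156.0, 297.0, 265.0], 0.65)]
plate_mid [([206.0, 157.0, 277.0, 199.0], 0.67), ([226.0, 183.0, 246.0, 204.0], 0.3)]
flap [([203.0, 156.0, 281.0, 194.0], 0.9)]
battery [([227.0, 183.0, 246.0, 200.0], 0.83), ([300.0, 280.0, 324.0, 300.0], 0.61)]
eraser [([196.0, 157.0, 299.0, 266.0], 0.74), ([255.0, 190.0, 278.0, 208.0], 0.5), ([225.0, 182.0, 244.0, 202.0], 0.19)]
rubber_stamp [([270.0, 240.0, 290.0, 270.0], 0.7)]
spectacle_case []
```

View pics/a.png

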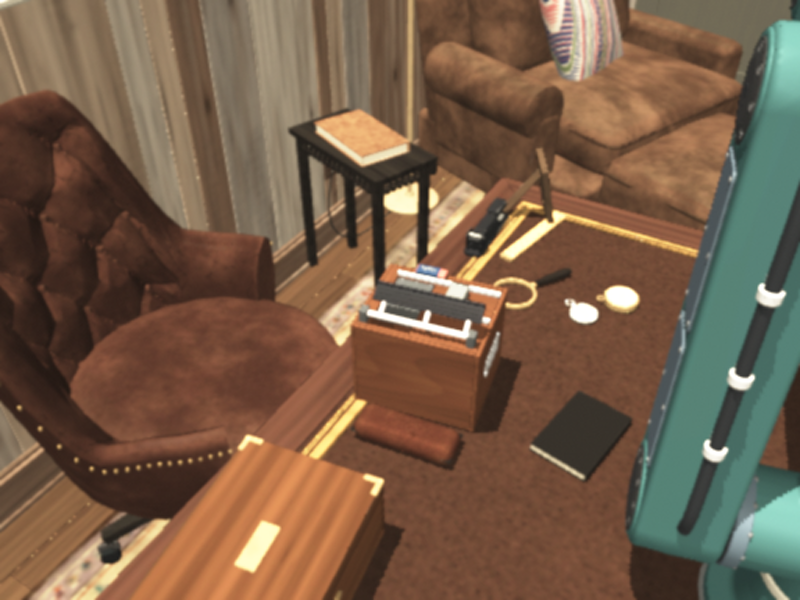

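View pics/b.png

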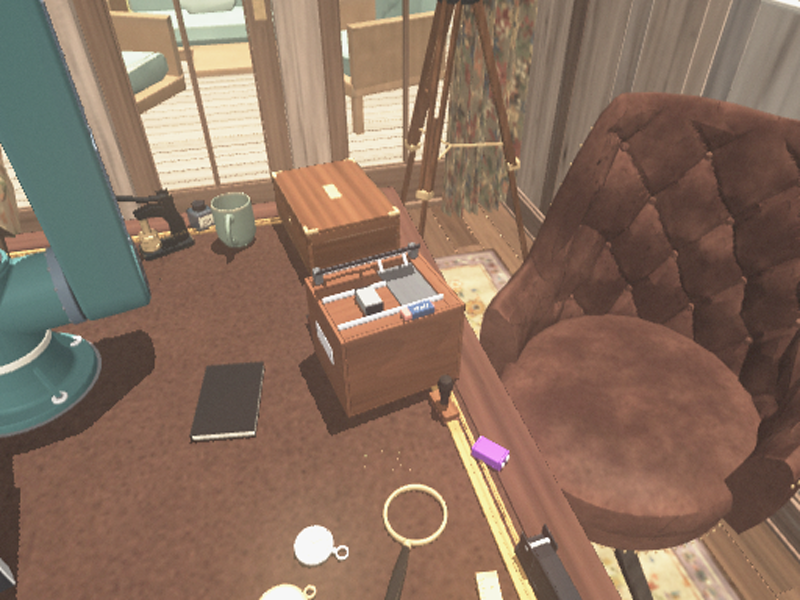

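Scene view: the box is at about (430,340), with the spectacle case in front of it. Side view (800 px scale): the grey and black block in the lane at (370,298) and the purple block on the desk edge at (490,452). The grey one lies across the lane, so it fits the description. I'll enlarge both to confirm it and to pick the box corners.

Run:
```python
import numpy as np,cv2
for n,(x,y) in dict(side=(190,150),scene=(220,165)).items():
    i=np.load(f'pics/{n}.npz')['i'][y:y+120,x:x+120,::-1]
    i=cv2.resize(i,(600,600),interpolation=cv2.INTER_CUBIC)
    for k in range(0,600,50):
        cv2.line(i,(k,0),(k,8 if k%100 else 16),(0,255,255),1);cv2.line(i,(0,k),(8 if k%100 else 16,k),(0,255,255),1)
    cv2.imwrite(f'pics/c_{n}.png',i)
```

```text
(no output)
```

View pics/c_side.png

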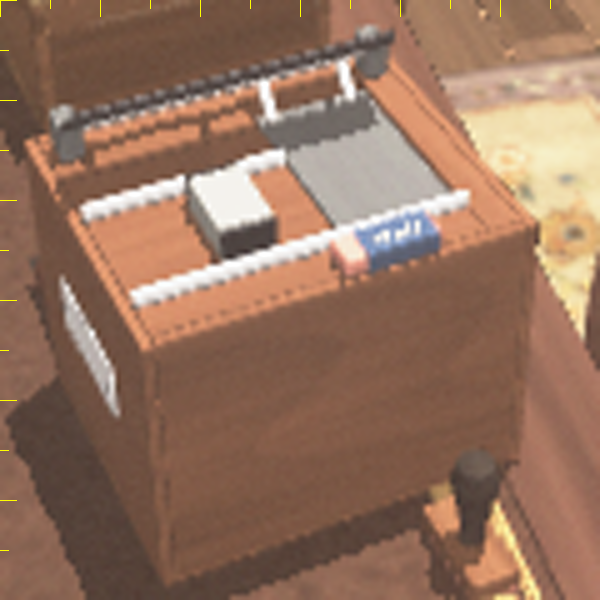

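View pics/c_scene.png

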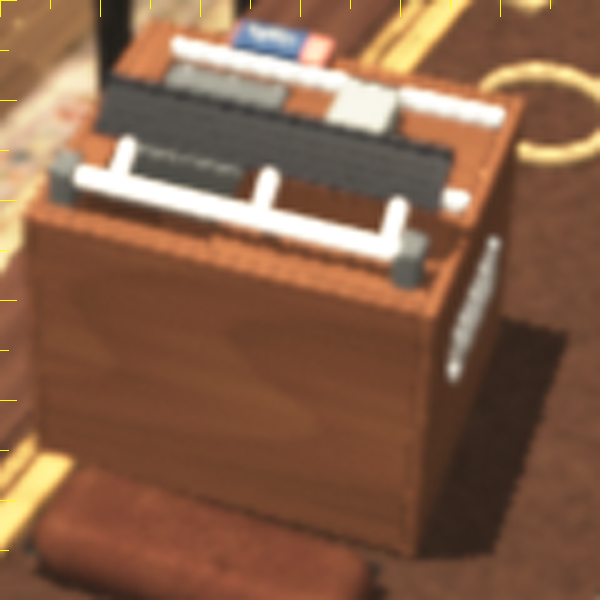

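The grey block lies in the lane with its black end at side crop (248,238) and its grey top at (230,200), so it is the battery; the purple one stays put. The eraser is at (390,242), outside the right rail. Next I fit the poses.

```bash
cat > fit.py <<'E'
from h import *
from scipy.optimize import least_squares
off=dict(side=(190,150),scene=(220,165))
C={n:np.load(f'pics/{n}.npz') for n in off}
def pr(n,P):
    T=C[n]['T'];K=C[n]['K'];q=np.atleast_2d(P)@T[:3,:3].T+T[:3,3];q=q@K.T
    return q[:,:2]/q[:,2:]
def px(n,u): return (np.array(u)+.5)/5-.5+off[n]
def W(p,L):
    c,s=np.cos(p[2]),np.sin(p[2]);return np.array([[c,-s,0],[s,c,0],[0,0,1]])@np.array(L)/1000+[p[0],p[1],p[3] if len(p)>3 else 0]
box=[('side',(-105,-80,155),(147,347)),('side',(85,-80,155),(537,229)),('side',(-105,80,155),(28,142)),('side',(-105,-80,0),(168,584)),
('scene',(-105,80,155),(433,312)),('scene',(85,80,155),(30,208)),('scene',(-105,80,0),(414,557)),('scene',(-105,-80,155),(524,98)),('scene',(85,80,0),(35,437))]
def fit(obs,p0):
    f=lambda p:np.concatenate([(pr(n,W(p,L))[0]-px(n,u)) for n,L,u in obs])
    r=least_squares(f,p0,loss='soft_l1');print(r.x.round(4),f(r.x).round(1).tolist());return r.x
B=fit(box,[.5,0,0.3,0])
if __name__=='__main__':
    bat=[('side',(-13,22,8.75),(190,180)),('side',(-13,-24,8.75),(217,235)),('side',(13,-24,8.75),(275,218)),('side',(13,22,8.75),(244,170)),
    ('side',(-13,-24,-8.75),(226,257)),('side',(13,-24,-8.75),(276,243)),('scene',(-13,-24,8.75),(400,90)),('scene',(-13,22,8.75),(387,132)),('scene',(13,22,8.75),(327,115)),('scene',(13,-24,8.75),(338,83))]
    b=fit(bat,[*B[:3],.164])
    c,s=np.cos(B[2]),np.sin(B[2]);d=b[:2]-B[:2]
    print('battery in box',c*d[0]+s*d[1],-s*d[0]+c*d[1],b[3],'yaw',b[2]-B[2])
    er=[('side',(0,0,0),0)]
    for L in [(0,-22,155),(-80,35,155),(0,36,191)]: print(L,W([*B[:3],0],L))
    print([ (n,[((pr(n,W([*B[:3],0],L))[0]-off[n]+.5)*5-.5).round().tolist() for L in [(0,-52,163),(0,8,163),(-96,36,191),(64,36,191),(70,62,176)]]) for n in off])
E
python3 fit.py
```

```text
[ 0.5683 -0.1172  0.1662  0.0012] [-0.7, 0.6, 1.8, -0.6, -0.2, -0.6, -0.3, 1.9, 0.2, -0.1, -1.9, -0.2, -0.4, 0.2, 0.9, -0.8, -0.1, 2.8]
[ 0.5301 -0.1444  0.1877  0.1649] [-1.4, -0.9, 1.3, -0.1, 0.8, -0.1, -1.5, -2.0, -0.2, 1.7, 0.8, 1.1, 1.2, -1.2, -1.7, 2.2, -0.8, 3.2, 2.8, -2.1]
battery in box -0.042151349249838196 -0.020439453485348747 0.16493271769132858 yaw 0.021479167955464756
(0, -22, 155) [ 0.57193577 -0.13893409  0.155     ]
(-80, 35, 155) [ 0.48360743 -0.09595613  0.155     ]
(0, 36, 191) [ 0.56233936 -0.08173349  0.191     ]
[('side', [[347.0, 229.0], [292.0, 154.0], [68.0, 125.0], [390.0, 41.0], [378.0, 37.0]]), ('scene', [[298.0, 68.0], [256.0, 143.0], [447.0, 180.0], [100.0, 99.0], [66.0, 156.0]])]
```

```bash
python3 -m inch '[[[4.5,0,0,-7.5,0],[4.5,5,-3.2,-7.5,0.05],[4.5,10,-6.4,-7.5,0.1],[4.5,15,-9.6,-7.5,0.16],[4.5,20,-12.8,-7.5,0.16],[4.5,25,-16,-7.5,0.16],[4.5,30,-19.2,-7.5,0.16],[4.5,35,-22.4,-7.5,0.16],[4.5,39,-25,-7.5,0.16],[4.5,42.7,-27.4,-7.5,0.16],[4.5,42.7,-27.4,-7.5,0.16],[4.5,42.7,-27.4,-7.5,0.16]]]'
cat > look.py <<'E'
import sys
from fit import *
s=monitor.get_state();p=viewer.grab_frame('wrist')
R=np.eye(4);from scipy.spatial.transform import Rotation as Ro
r=Ro.from_quat(s['orientation']);R[:3,:3]=r.as_matrix();R[:3,3]=s['tool_pos']
M=np.linalg.inv(R@p['mount']);K=p['intrinsics']
d=R[:3,3]-[B[0],B[1],0];c,sn=np.cos(B[2]),np.sin(B[2])
print('t',s['time'],'tcp in box mm',np.round([1e3*(c*d[0]+sn*d[1]),1e3*(c*d[1]-sn*d[0]),1e3*d[2]],1),'yaw of tool x',np.arctan2(R[1,0],R[0,0])-B[2],'F',s['ft_force'],'w',s['grip_width']*94)
def wp(P):
    q=M[:3,:3]@P+M[:3,3];t=np.arctan2(np.hypot(*q[:2]),q[2]);return K[:2,2]+K[0,0]*t*q[:2]/np.hypot(*q[:2])
i=cv2.resize(p['image'],(800,600),interpolation=cv2.INTER_CUBIC)[:,:,::-1].copy()
for L in [(-105,80,155),(-105,-80,155),(85,80,155),(85,-80,155),(0,-52,163),(0,8,163),(-96,36,191),(64,36,191),(-55,-22,172),(-29,-22,172)]:
    u=(wp(W([*B[:3],0],L))+.5)*800/512-.5
    if abs(u).max()<2000: cv2.drawMarker(i,tuple(int(v) for v in u.round()),(0,255,0),0,12,1)
cv2.imwrite('pics/'+sys.argv[1],i)
for t in ['battery','plate_mid']: print(t,[(np.round(np.array(d['box'])*800/512).tolist(),round(d['confidence'],2)) for d in nets.find_in(p,t)[:3]])
E
python3 look.py w1.png
```

```text
time: 2.3
tool_pos: [0.4928, -0.1242, 0.2804]
orientation: [0.996, 0.084, -0.0, 0.0]
ft_force: [-0.3, -0.4, -0.2]
grip_width: 0.478
gripper_force: 0.0
[ 0.5683 -0.1172  0.1662  0.0012] [-0.7, 0.6, 1.8, -0.6, -0.2, -0.6, -0.3, 1.9, 0.2, -0.1, -1.9, -0.2, -0.4, 0.2, 0.9, -0.8, -0.1, 2.8]
t 2.3 tcp in box mm [-75.6   5.7 280.4] yaw of tool x 0.0016695600191664328 F [-0.31116427 -0.36986753 -0.22567285] w 44.897928836158755
battery [([600.0, 125.0, 649.0, 162.0], 0.77), ([403.0, 226.0, 482.0, 271.0], 0.74)]
plate_mid [([301.0, 70.0, 486.0, 349.0], 0.62)]
```

View pics/w1.png

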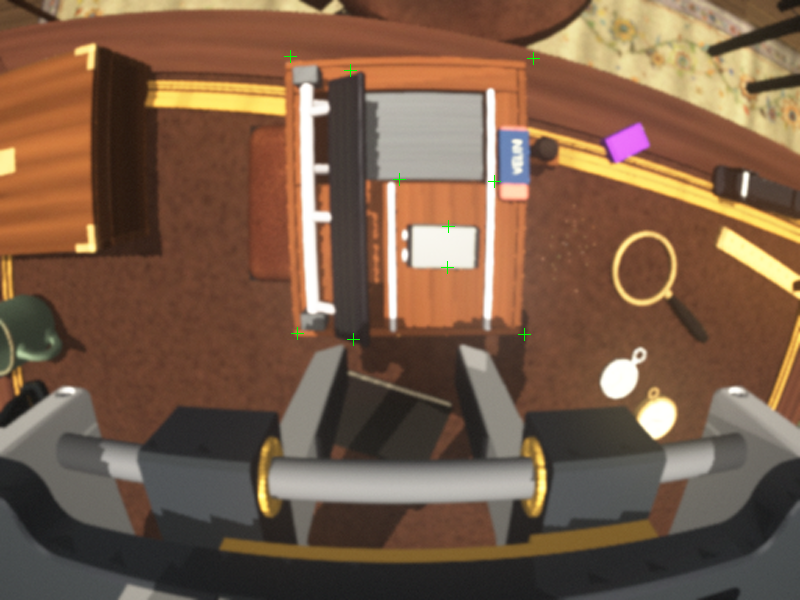

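The fit matches the wrist view to about 2 mm; the rails at columns 391 and 490 show the box about 1.5 mm further to +y. The battery is at (443,247), and both fingers sit behind it. Now I press down.

```bash
python3 -m inch '[[[4.5,0,-0.2,3,0],[4.5,0,-0.2,6.5,0],[4.5,0,-0.2,8,0],[4.5,0,-0.2,9,0],[4.5,0,-0.2,10,0],[4.5,0,-0.2,11,0],[4.5,0,-0.2,11.7,0],[4.5,0,-0.2,11.7,0],[4.5,0,-0.2,11.7,0],[4.5,0,-0.2,11.7,0]]]'; python3 look.py w2.png
```

```text
time: 3.7
tool_pos: [0.4938, -0.1227, 0.1647]
orientation: [0.996, 0.084, 0.001, 0.001]
ft_force: [2.1, -4.8, 4.3]
grip_width: 0.477
gripper_force: 2.6
[ 0.5683 -0.1172  0.1662  0.0012] [-0.7, 0.6, 1.8, -0.6, -0.2, -0.6, -0.3, 1.9, 0.2, -0.1, -1.9, -0.2, -0.4, 0.2, 0.9, -0.8, -0.1, 2.8]
t 3.7 tcp in box mm [-74.4   6.9 164.7] yaw of tool x 0.0011271374275379498 F [ 2.09405588 -4.8300216   4.33196104] w 44.85658532648195
battery [([406.0, 254.0, 535.0, 330.0], 0.62), ([657.0, 113.0, 715.0, 167.0], 0.6)]
plate_mid [([237.0, 24.0, 415.0, 415.0], 0.67)]
```

View pics/w2.png

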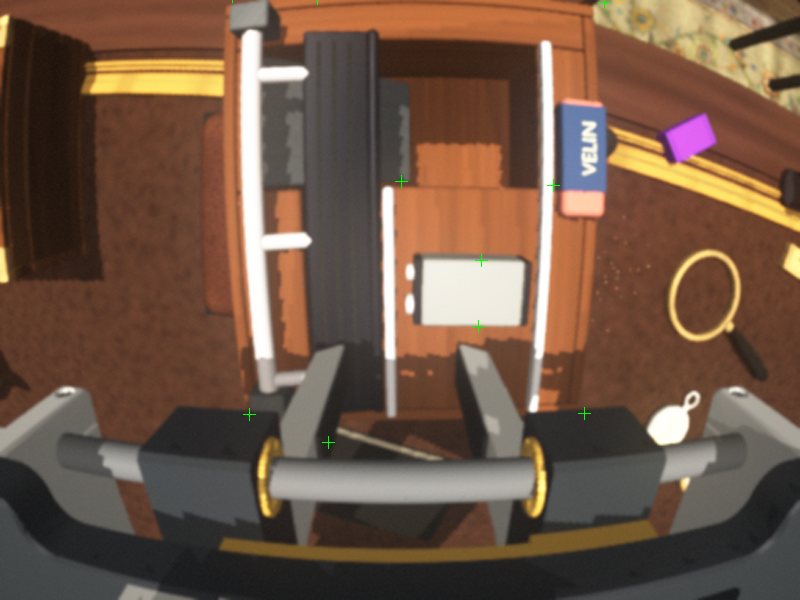

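The flap is held open: the opening at (455,130) shows the box's inside. The battery at (470,290) is still on the shelf, the left finger is on the plate and the right one is behind the battery. Now I push.

```bash
python3 -m inch '[[[4.5,0.7,0,0.1,0],[4.5,1.4,0,0.1,0],[4.5,2.1,0,0.1,0],[4.5,2.8,0,0.1,0],[4.5,3.5,0,0.1,0],[4.5,4.2,0,0.1,0],[4.5,4.9,0,0.1,0],[4.5,5.5,0,0.1,0],[4.5,6,0,0.1,0],[4.5,6.5,0,0.1,0],[4.5,7,0,0.1,0],[4.5,7,0,0.1,0]]]'; python3 look.py w3.png
```

```text
time: 5.35
tool_pos: [0.56, -0.1091, 0.1615]
orientation: [0.996, 0.084, -0.003, -0.001]
ft_force: [-2.6, -1.7, 5.3]
grip_width: 0.475
gripper_force: 2.7
[ 0.5683 -0.1172  0.1662  0.0012] [-0.7, 0.6, 1.8, -0.6, -0.2, -0.6, -0.3, 1.9, 0.2, -0.1, -1.9, -0.2, -0.4, 0.2, 0.9, -0.8, -0.1, 2.8]
t 5.35 tcp in box mm [ -6.8   9.4 161.5] yaw of tool x 0.0023267180188051018 F [-2.64455713 -1.70270627  5.33885102] w 44.67926978181518
battery [([405.0, 209.0, 481.0, 269.0], 0.63), ([658.0, 195.0, 714.0, 248.0], 0.57)]
plate_mid [([246.0, 192.0, 400.0, 529.0], 0.85)]
```

View pics/w3.png

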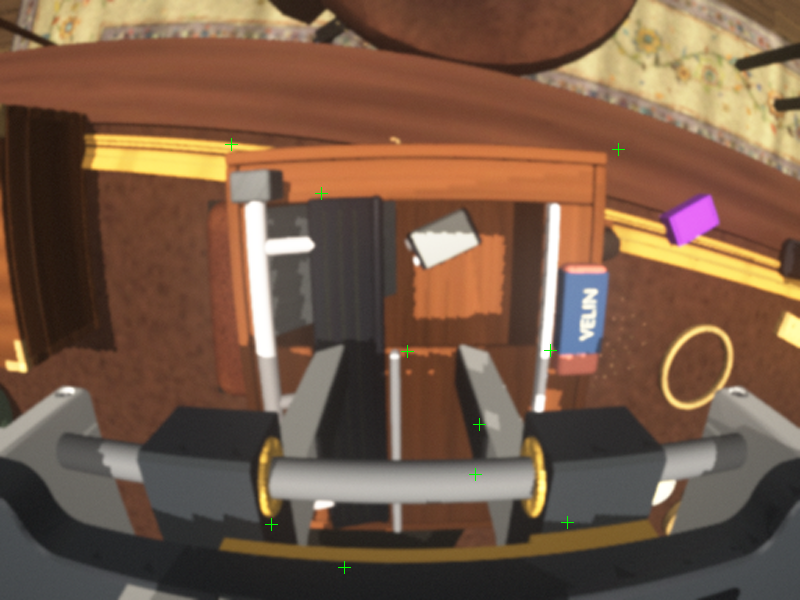

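The battery, at (443,240) and much smaller, has dropped to the box's floor. I lift straight up to release the flap.

```bash
python3 -m inch '[[[4.5,0,0,0,0],[4.5,0,0,0,0],[4.5,0,0,-2,0],[4.5,0,0,-4,0],[4.5,0,0,-7,0],[4.5,0,0,-11,0],[4.5,0,0,-12,0],[4.5,0,0,-12,0],[4.5,0,0,-12,0],[4.5,0,0,-12,0],[4.5,0,0,-12,0],[4.5,0,0,-12,0]]]'; python3 -m inch '[[[4.5,-3,0,-12,0],[4.5,-6,0,-12,0],[4.5,-9,0,-12,0],[4.5,-9,0,-12,0],[4.5,-9,0,-12,0],[4.5,-9,0,-12,0]]]' ; python3 look.py w4.png
```

```text
time: 7.0
tool_pos: [0.5617, -0.1102, 0.2821]
orientation: [0.996, 0.084, -0.0, -0.0]
ft_force: [-0.2, 0.1, 0.5]
grip_width: 0.478
gripper_force: 0.0
time: 7.75
tool_pos: [0.4737, -0.125, 0.4007]
orientation: [0.996, 0.084, -0.001, -0.001]
ft_force: [-0.7, -0.0, -0.2]
grip_width: 0.476
gripper_force: 0.0
[ 0.5683 -0.1172  0.1662  0.0012] [-0.7, 0.6, 1.8, -0.6, -0.2, -0.6, -0.3, 1.9, 0.2, -0.1, -1.9, -0.2, -0.4, 0.2, 0.9, -0.8, -0.1, 2.8]
t 7.75 tcp in box mm [-94.6   8.  400.7] yaw of tool x 0.002135929109457202 F [-0.66853069 -0.03723644 -0.22820637] w 44.72228136820642
battery [([565.0, 122.0, 606.0, 156.0], 0.66)]
plate_mid [([335.0, 82.0, 465.0, 278.0], 0.68)]
```

View pics/w4.png

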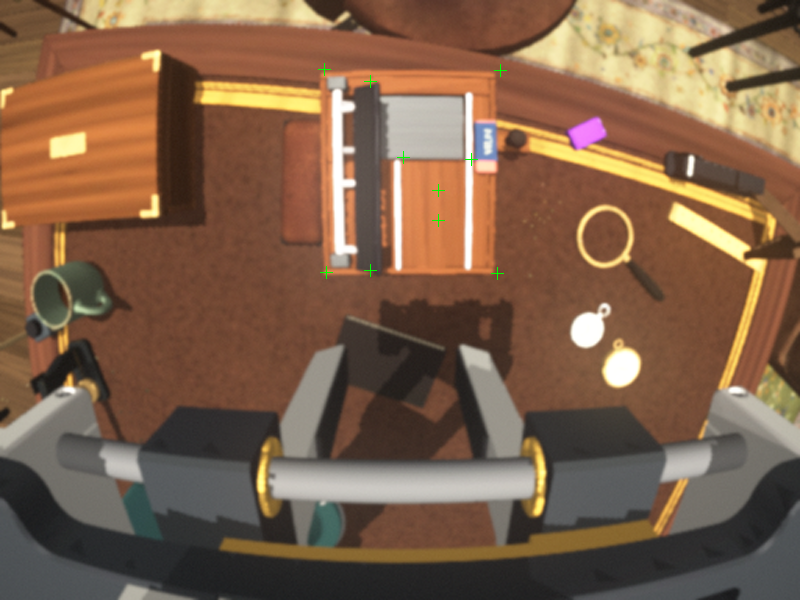

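The flap is shut (422,127), the battery is in the box, the lane is empty, and the eraser, stamp and case are where they were.

```bash
python3 -m inch '[[[4.5,0,0,0,0],[4.5,0,0,0,0],[4.5,0,0,0,0],[4.5,0,0,0,0]]]'; python3 -c "
from station import workorder;print(workorder.job_done())"
```

```text
time: 8.4
tool_pos: [0.473, -0.1252, 0.4025]
orientation: [0.996, 0.084, 0.0, 0.0]
ft_force: [0.5, 0.4, -0.2]
grip_width: 0.48
gripper_force: 0.0
the job is handed in; nothing more can be done
None
```

The battery was pushed through the held-open flap into the box, the flap has closed, the eraser, stamp and spectacle case look unmoved, and the job is handed in at about 8.4 s; no verdict came back.

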